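# Key a flange onto its locating pin

### The arm

A 6-joint arm with a two-finger parallel gripper is mounted at the origin on a cart in front of the work surface, level with it; the furniture and walls round the work are solid. World frame = base frame: x ahead of the robot, y to its left, z up, the work surface at z = 0. Lengths are in m, angles in rad, forces in N, time in s.
With the tool pointing down it reaches from about 0.325 to 0.85 m from the base axis. Payload 4.4 kg.
Tool frame: the origin (TCP) lies on the centre line of the jaws, within the pads' length; the fingertips stand tip_reach ahead of it and the grasp point (between the pads) lies 2 mm behind it (tip_reach is the distance from the TCP to the fingertips, in m); z points along the fingers, x is the direction in which the jaws open and shut, and the axes are right-handed (so a half turn about z gives the same grasp; the last joint's range is limited). The gripper opens to 94 mm and grips with 3 to 60 N. Pads are 16 mm wide; open, the fingers measure 119 mm over their backs; the gripper's body (75 mm by 177 mm) begins 78 mm behind the grasp point.
Start: joints at [1.175, 0.207, 1.542, -0, 1.393, -0.15], TCP at [0.139, 0.558, 0.222] pointing down, gripper open.
Joint ranges: [-2.73, 2.73], [-0.86, 2.22], [0.23, 2.46], [-1.11, 4.25], [0.08, 2.63], [-2.82, 2.82]. Speed limits (rad/s): [2.79, 2.79, 3.14, 3.14, 3.14, 3.14].

### API

Orientations are given as a 3x3 rotation matrix whose columns are the frame's x, y, z axes.
In Python, from workcell import * gives the robot as it stands.
- The arm moves only by the tool step_arm, never from a script. Its argument "steps" is a list that holds one entry, the list of rows, each a list of 7 numbers: the finger opening in m, from 0 to 0.094, then the shift along the tool's x, y, z in m, then the turn, a rotation vector about the tool's x, y, z in units of 6 degrees (1.0 is 6 degrees). A call has 1 to 5 rows; each row shifts and turns the commanded pose from where the row before left it, along the tool's axes as they then stand; what a row does not reach is not made up. A row lasts 1/8 s, in which the tool goes at most 62.5 mm and 10.7 degrees, less where a joint would pass 70% of its speed; a pose out of reach is approached as far as the arm can. A call is refused whole if a number of a shift passes 0.0625 or a number of a turn 1, either way. A call with a gripper value outside its range is refused whole. The fingers move at their own pace and stop on an object; "squeeze" is the grip in N (left out, the last holds). Time passes only in rows, so rows that do not move let the fingers close. It gives the time, the measured TCP pose, the force and the opening at its end, in the units of the state.
- sense(): the state, without advancing time (a new reading comes with each control period).
- capture(name): name is "side" or "top" or "wrist"; returns a dict with "color" (384x512x3 uint8, red, green, blue), "fov_y" (degrees; the focal length in pixels is half the picture's height over the tangent of half this angle, whatever the lens; pixels are square), "cx", "cy" (the principal point, pixels), "R" (3x3) and "t" (3): a world point X has camera coordinates R X + t. Camera axes: x right, y down, z forward; pixel columns grow to the right and rows downward; lengths in m; the calibration is good to about 2 mm. A picture is of the moment at which its call begins. There is no depth.
- close_job(): hands the job in, once; it reports no verdict.
The state is a dict: "clock": time; "joints": joint angles; "joint_vel": joint speeds; "joint_torque": joint torques, N m; "ee_pos": TCP position; "eef_rot": TCP orientation; "wrist_force": force on the tool from outside, world axes, zero at the start; "ft_torque": the same for the moment, N m; "finger_gap": opening from 0.0 (shut) to 1.0 (fully open).
Only numpy, scipy, OpenCV 4.12 (cv2) and the standard library are available. Lean on these libraries where they do the work, as an engineer would, in place of code of your own. Each camera call takes 0.05 s, during which the arm holds its last target.

### The job

Turn the keyed flange round with the fingertips (its red lug is there to be pushed) until its notch stands over the locating pin of the assembly stand, whose yellow tongue shows where the pin is; then press the flange down at its boss until it is fully home, flat on its seat with the pin in the notch. Touch the flange with nothing but the fingers, do not lift it, and leave the other fittings where they are.

Things in the scene. Friction and masses are not known exactly. Their poses are not given: they have to be found in the camera images.
- stand: Assembly stand, fixed to the bench. Origin: centre of its underside, on the bench top; z up; +x points from the centre to the locating pin and the yellow tongue. Blue round foot 170 mm across, 12 mm high; on it a steel pedestal 124 mm across whose flat top, the seat, is 35 mm above the bench. A 20 mm spindle in the centre rises to 71 mm, inside the flange's blind bore.
- tongue (a point): Outer end, at the top, of the yellow tongue that marks the pin's direction: 92 mm from the stand's centre along its +x, 35 mm above the bench. The tongue is 22 mm wide and shows beyond the flange's rim.
- flange: Loose dark steel disc, 0.26 to 0.44 kg, on the spindle. Origin: centre of its underside, 49 mm above the bench at the start, 35 mm when home; z up; +x points to the notch. Plate 116 mm across, 10 mm thick. Turns freely on the spindle either way (about 1 N at the lug), stays where left. At the start the notch is 40 to 180 degrees from the pin, either way. Holes in the plate are only painted.
- lug (a point): Centre of the red lug to push: an upright block on the plate opposite the notch, 12 mm wide (along the turning direction), 18 mm radially (36 to 54 mm from the axis), from 8 mm (inside the plate) to 38 mm above the flange's underside. This point is 45 mm from the flange's axis and 24 mm above its underside.
- notch (a point): Middle of the notch, 50 mm from the flange's axis, 5 mm above its underside. The notch is an open slot in the rim, 17 mm wide with parallel sides, from 35 mm radius outwards. It must stand over the pin, within about 3 mm in plan, before the flange can go down.
- pin (a point): Point on the axis of the brass locating pin, 50 mm from the stand's centre along its +x, 41 mm above the bench. The pin is 10 mm in diameter, rises from the seat (35 mm above the bench) to 47 mm and is narrower (6 mm) in its upper half. The plate hides it from above until the notch is over it.
- boss_top (a point): Centre of the flat top of the flange's closed round boss (48 mm across), the place to press: 46 mm above the flange's underside, so 95 mm above the bench at the start, 81 mm when home.
- sleeve (a joint): How far the black rubber sleeve (50 mm across, round the spindle) under the flange is pushed down: 0 m raised (start), about 0.014 fully down. It carries the flange 14 mm above the seat by friction, yields when the flange is pressed with about 4 to 6 N, stays where it is pushed, and sinks into the pedestal.
- coupling: Galvanised pipe coupling standing on end, 44 mm across, 41 mm high, origin at the centre of its underside. Bystander: leave alone.
- bushing: Rusty hex bushing, 48 x 55 x 32 mm, origin at the centre of its underside. Bystander: leave alone.
- reducer: Dark bell reducer standing, 54 mm across, 38 mm high, origin at the centre of its underside. Bystander: leave alone.
Not all that is in view belongs to the job. There is more than one size of the flange; the job needs the larger.

How it is judged:
By the outcome, as a careful person would: the job done as asked, in the order asked, and still so for the second after the job is handed in, with the robot touching nothing.
It also fails if it takes over 51 s, if anything falls off the work surface, if the arm or the gripper's body presses on something with over 40 N, if the wrist force passes 120 N, or if a joint passes its speed limit or range.

## Working session

There is one attempt and no reset: what is moved stays moved. The work goes in short steps, Python scripts to look and compute and a tool call to move; the robot and the scene stay as the last step left them, time stands still between calls to the robot, and variables do not carry over. Pictures are saved under pics/ and viewed, and the job is handed in when it is done.

Besides the shell and the picture viewer there is one more tool, called after ">>>" in YAML: its name, and indented under it one key for each argument. step_arm: Moves the arm, as the interface text tells. Its arguments: {"type":"object","properties":{"steps":{"type":"array","items":{"type":"array","items":{"type":"array","items":{"type":"number"}}}},"squeeze":{"type":"number"}},"required":["steps"]}

```bash
mkdir -p pics; ls
python3 - <<'E'
from workcell import *
import cv2,json,numpy as np
s=sense(); print({k:(np.round(v,3).tolist()) for k,v in s.items()})
for n in ["side","top","wrist"]:
    c=capture(n); cv2.imwrite(f"pics/{n}0.png",c["color"][:,:,::-1]); print(n,c["fov_y"],c["cx"],c["cy"],np.round(c["R"],4).tolist(),np.round(c["t"],4).tolist(), [k for k in c])
E
```

```text
pics
{'clock': 0.0, 'joints': [1.176, 0.207, 1.543, -0.0, 1.393, -0.151], 'joint_vel': [-0.002, -0.0, 0.001, 0.0, -0.0, 0.0], 'joint_torque': [0.0, -37.088, -28.142, 0.07, 0.036, -0.0], 'ee_pos': [0.139, 0.557, 0.221], 'eef_rot': [[0.242, 0.97, -0.001], [0.97, -0.242, -0.002], [-0.002, -0.0, -1.0]], 'wrist_force': [-1.3, -0.45, 0.362], 'ft_torque': [-0.005, 0.005, 0.009], 'finger_gap': 1.0}
side 53.503238436308926 255.0147827843428 195.28370432930623 [[0.9937, -0.1109, -0.0131], [-0.0667, -0.4956, -0.866], [0.0896, 0.8614, -0.4999]] [-0.5179, 0.1077, 0.998] ['color', 'fov_y', 'cx', 'cy', 'R', 't']
top 52.147931021677934 251.07885656534063 200.3223788565608 [[-0.0004, -0.9998, -0.0223], [-0.9956, 0.0025, -0.0932], [0.0933, 0.0221, -0.9954]] [0.0112, 0.5059, 0.9393] ['color', 'fov_y', 'cx', 'cy', 'R', 't']
wrist 60.20777354865939 257.2910216129045 195.6754699455702 [[0.2421, 0.9702, -0.0014], [0.9453, -0.2356, 0.2257], [0.2186, -0.0559, -0.9742]] [-0.5745, -0.0242, 0.3903] ['color', 'fov_y', 'cx', 'cy', 'R', 't']
```

View pics/side0.png

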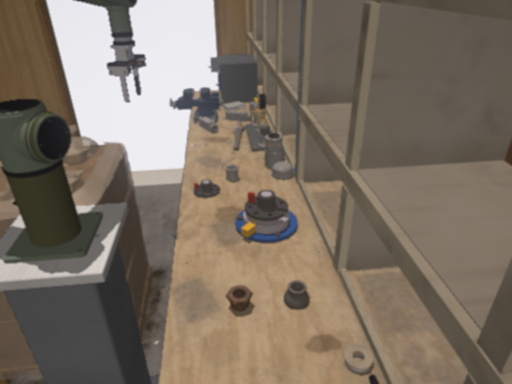

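View pics/top0.png

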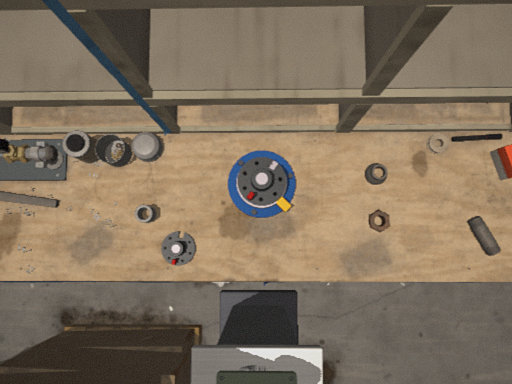

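View pics/wrist0.png

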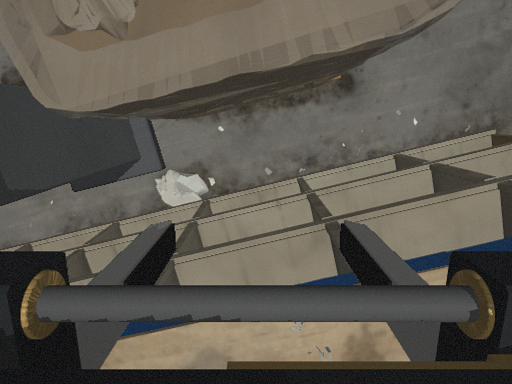

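Candidates: the large flange on the blue stand, top (262,180), and the small flange, top (178,248). The description (blue foot, yellow tongue) points to the one on the stand. Next, a close crop.

```bash
cat > h.py <<'E'
from workcell import *
import cv2,numpy as np
def proj(c,X):
    f=192/np.tan(np.radians(c["fov_y"]/2)); p=np.array(c["R"])@np.array(X)+np.array(c["t"]); return np.array([c["cx"]+f*p[0]/p[2],c["cy"]+f*p[1]/p[2]])
def unproj(c,u,v,z):
    f=192/np.tan(np.radians(c["fov_y"]/2)); R=np.array(c["R"]);t=np.array(c["t"])
    d=R.T@np.array([(u-c["cx"])/f,(v-c["cy"])/f,1]); o=-R.T@t
    return o+d*(z-o[2])/d[2]
def crop(c,name,x0,y0,w,h,s):
    im=c["color"][y0:y0+h,x0:x0+w,::-1]; cv2.imwrite(f"pics/{name}.png",cv2.resize(im,None,fx=s,fy=s,interpolation=cv2.INTER_CUBIC))
def cent(c,mask,x0,y0,w,h):
    m=np.zeros(mask.shape,bool); m[y0:y0+h,x0:x0+w]=mask[y0:y0+h,x0:x0+w]
    ys,xs=np.nonzero(m); return xs.mean(),ys.mean(),len(xs)
E
python3 - <<'E'
from h import *
c=capture("top"); crop(c,"topc",217,140,90,85,7)
im=c["color"].astype(int); r,g,b=im[...,0],im[...,1],im[...,2]
hsv=cv2.cvtColor(c["color"],cv2.COLOR_RGB2HSV); H,S,V=[hsv[...,i].astype(int) for i in range(3)]
B=(H>100)&(H<125)&(S>150); Y=(H>18)&(H<30)&(S>180)&(V>120); R=((H<6)|(H>174))&(S>150)
for n,m in (("blue",B),("yel",Y),("red",R)):
    print(n,cent(c,m,217,140,90,85))
ys,xs=np.nonzero(B[140:225,217:307]); pts=np.stack([xs+217,ys+140],1).astype(np.int32)
e=cv2.fitEllipse(cv2.convexHull(pts)); print(e, unproj(c,*e[0],0.008))
u=cent(c,Y,217,140,90,85); print("yel",unproj(c,u[0],u[1],.035))
u=cent(c,R,217,140,90,85); print("red",unproj(c,u[0],u[1],.087))
print("boss",unproj(c,262,178.5,.095))
for u,v in((376,173),(378,220),(147,213)): print(unproj(c,u,v,.03))
print("ledge",unproj(c,262,128,0.0),unproj(c,262,97,.0))
c=capture("side"); crop(c,"sidec",220,175,95,75,7)
E
```

```text
blue (np.float64(259.65280289330923), np.float64(184.6347197106691), 1106)
yel (np.float64(283.2566371681416), np.float64(203.64601769911505), 113)
red (np.float64(250.21951219512195), np.float64(195.3170731707317), 41)
((261.2518310546875, 183.65611267089844), (65.9037094116211, 66.00767517089844), 25.278928756713867) [ 0.54924101 -0.01465694  0.008     ]
yel [ 0.49659795 -0.06763092  0.035     ]
red [0.51154294 0.01104662 0.087     ]
boss [ 0.5492147  -0.01605564  0.095     ]
[ 0.57144776 -0.29420003  0.03      ]
[ 0.45694027 -0.29555924  0.03      ]
[0.47484268 0.26496007 0.03      ]
ledge [ 0.69388371 -0.01701205  0.        ] [ 0.77553825 -0.01726006  0.        ]
```

View pics/topc.png

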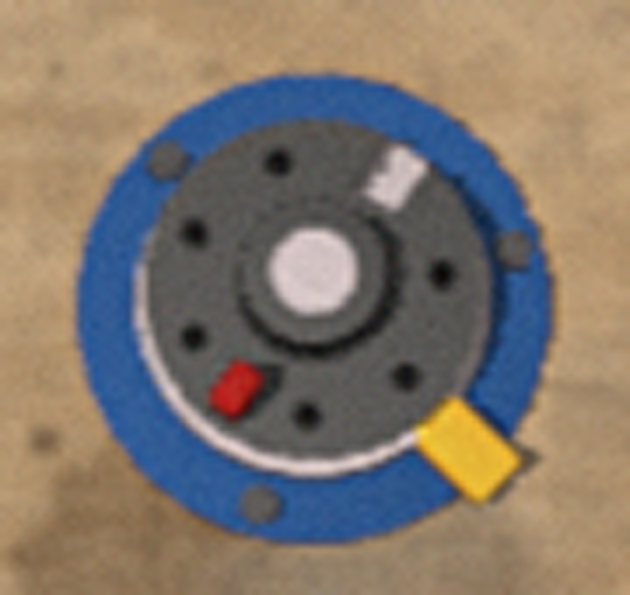

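View pics/sidec.png

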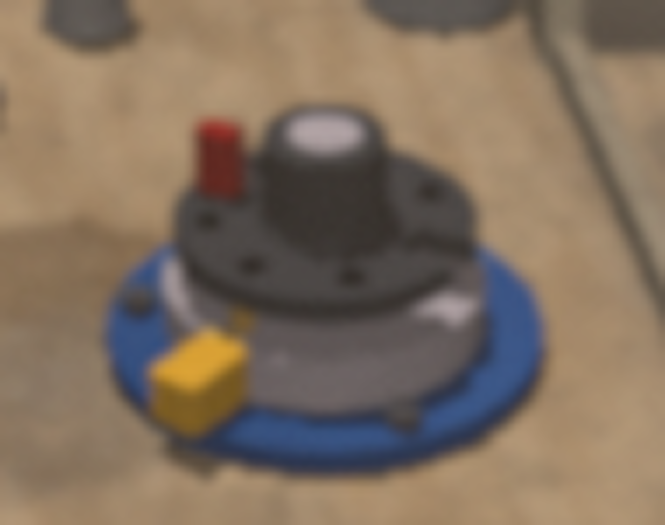

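The crop confirms the choice: blue foot, yellow tongue at crop (470,450), red lug at (237,390), notch with the seat showing through at (397,178). The lug is at about 145° and has to go to about 45°, so I turn it clockwise by about 100°. First I check tip_reach and the shelf clearance.

Run:
```python
from h import *
import workcell
print([n for n in dir(workcell) if not n.startswith('_')], getattr(workcell,'tip_reach',None))
c=capture("top"); s=capture("side")
for v in (92,104,128,133):
  for z in (0,.03,.06,.1,.15,.2,.3,.4):
    X=unproj(c,262,v,z); 
    if v in(104,133): print(v,z,np.round(X[0],3),[np.round(proj(s,[X[0],y,z])).tolist() for y in(-.2,0,.3)])
print(proj(s,[.549,-.015,.095]))
crop(s,"sides",180,60,300,250,2.5)
# orange/lug in side
hsv=cv2.cvtColor(s["color"],cv2.COLOR_RGB2HSV); H,S,V=[hsv[...,i].astype(int) for i in range(3)]
R=((H<6)|(H>174))&(S>120); print(cent(s,R,235,185,40,25), proj(s,[.5123,.011,.078]))
```

```text
['MotionError', 'capture', 'close_job', 'sense', 'tip_reach'] 0.017
104 0 0.757 [[364.0, 262.0], [339.0, 216.0], [313.0, 169.0]]
104 0.03 0.747 [[362.0, 252.0], [336.0, 207.0], [310.0, 161.0]]
104 0.06 0.736 [[359.0, 242.0], [333.0, 198.0], [308.0, 153.0]]
104 0.1 0.722 [[355.0, 228.0], [330.0, 185.0], [305.0, 143.0]]
104 0.15 0.705 [[350.0, 209.0], [325.0, 169.0], [300.0, 129.0]]
104 0.2 0.688 [[345.0, 189.0], [320.0, 151.0], [296.0, 114.0]]
104 0.3 0.653 [[332.0, 145.0], [308.0, 113.0], [286.0, 83.0]]
104 0.4 0.618 [[318.0, 94.0], [296.0, 70.0], [275.0, 48.0]]
133 0 0.681 [[333.0, 265.0], [312.0, 218.0], [291.0, 170.0]]
133 0.03 0.673 [[330.0, 255.0], [310.0, 209.0], [289.0, 163.0]]
133 0.06 0.665 [[328.0, 244.0], [308.0, 199.0], [287.0, 155.0]]
133 0.1 0.654 [[325.0, 230.0], [304.0, 187.0], [284.0, 144.0]]
133 0.15 0.64 [[320.0, 211.0], [300.0, 170.0], [281.0, 130.0]]
133 0.2 0.627 [[316.0, 191.0], [296.0, 152.0], [277.0, 115.0]]
133 0.3 0.6 [[305.0, 147.0], [286.0, 114.0], [269.0, 83.0]]
133 0.4 0.573 [[294.0, 95.0], [276.0, 71.0], [260.0, 49.0]]
[265.86973135 193.81693193]
(np.float64(251.0), np.float64(197.5), 50) [250.87979029 195.46517565]
```

View pics/sides.png

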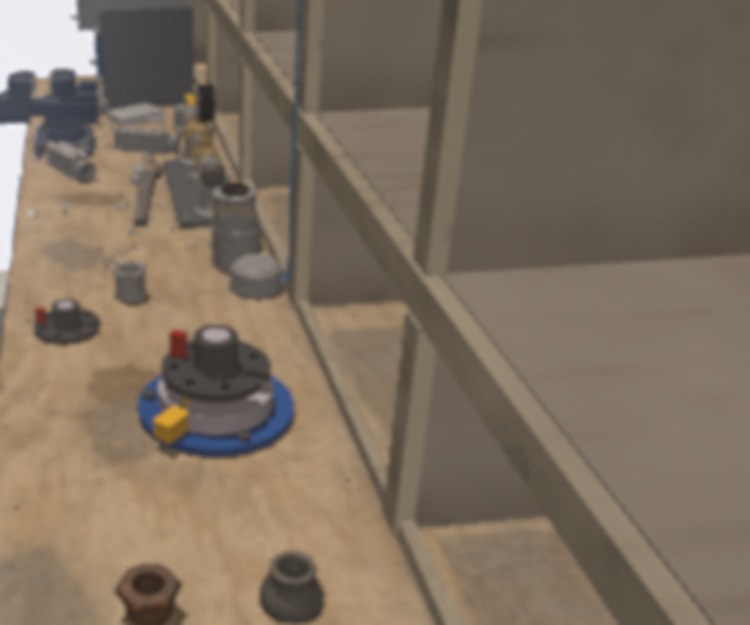

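```bash
cat >> h.py <<'E'
def plan(wps,C=(.549,-.0155)):
    """wps: list of (x,y,z,xangle_deg,n)"""
    s=sense(); p=np.array(s["ee_pos"]); R=np.array(s["eef_rot"]); a=np.degrees(np.arctan2(R[1,0],R[0,0]))
    print("from",np.round(p,4),round(a,1),"F",np.round(s["wrist_force"],1),"t",round(s["clock"],2))
    for x,y,z,b,n in wps:
        d=(np.array([x,y,z])-p)/n; da=(b-a)/n
        for i in range(n):
            ar=np.radians(a); xa=np.array([np.cos(ar),np.sin(ar),0]); ya=np.array([np.sin(ar),-np.cos(ar),0])
            print([0,round(d@xa,4),round(d@ya,4),round(-d[2],4),0,0,round(-da/6,2)]); a+=da
        p=np.array([x,y,z])
E
python3 - <<'E'
from h import *
plan([(.503,-.0115,.17,145,15)])
E
```

```text
from [0.1393 0.5577 0.2222] 76.0 F [0.2 0.2 0.7] t 0.35
[0, np.float64(-0.0309), np.float64(0.0327), np.float64(0.0035), 0, 0, np.float64(-0.77)]
[0, np.float64(-0.0335), np.float64(0.0301), np.float64(0.0035), 0, 0, np.float64(-0.77)]
[0, np.float64(-0.0358), np.float64(0.0274), np.float64(0.0035), 0, 0, np.float64(-0.77)]
[0, np.float64(-0.0379), np.float64(0.0244), np.float64(0.0035), 0, 0, np.float64(-0.77)]
[0, np.float64(-0.0397), np.float64(0.0213), np.float64(0.0035), 0, 0, np.float64(-0.77)]
[0, np.float64(-0.0413), np.float64(0.018), np.float64(0.0035), 0, 0, np.float64(-0.77)]
[0, np.float64(-0.0426), np.float64(0.0147), np.float64(0.0035), 0, 0, np.float64(-0.77)]
[0, np.float64(-0.0436), np.float64(0.0112), np.float64(0.0035), 0, 0, np.float64(-0.77)]
[0, np.float64(-0.0444), np.float64(0.0077), np.float64(0.0035), 0, 0, np.float64(-0.77)]
[0, np.float64(-0.0448), np.float64(0.0041), np.float64(0.0035), 0, 0, np.float64(-0.77)]
[0, np.float64(-0.045), np.float64(0.0005), np.float64(0.0035), 0, 0, np.float64(-0.77)]
[0, np.float64(-0.0449), np.float64(-0.0032), np.float64(0.0035), 0, 0, np.float64(-0.77)]
[0, np.float64(-0.0445), np.float64(-0.0067), np.float64(0.0035), 0, 0, np.float64(-0.77)]
[0, np.float64(-0.0438), np.float64(-0.0103), np.float64(0.0035), 0, 0, np.float64(-0.77)]
[0, np.float64(-0.0429), np.float64(-0.0138), np.float64(0.0035), 0, 0, np.float64(-0.77)]
```

>>> step_arm:
  steps:
    - [[0, -0.031, 0.033, 0.003, 0, 0, -0.77], [0, -0.033, 0.03, 0.003, 0, 0, -0.77], [0, -0.036, 0.027, 0.003, 0, 0, -0.77], [0, -0.038, 0.024, 0.003, 0, 0, -0.77], [0, -0.04, 0.021, 0.003, 0, 0, -0.77]]

```text
clock: 0.98
ee_pos: [0.2606, 0.3667, 0.2075]
eef_rot: [[-0.161, 0.987, 0.001], [0.987, 0.161, 0.0], [0.0, 0.001, -1.0]]
wrist_force: [0.8, 0.5, 0.0]
finger_gap: 0.505
```

>>> step_arm:
  steps:
    - [[0, -0.041, 0.018, 0.003, 0, 0, -0.77], [0, -0.043, 0.015, 0.003, 0, 0, -0.77], [0, -0.044, 0.011, 0.003, 0, 0, -0.77], [0, -0.044, 0.008, 0.003, 0, 0, -0.77], [0, -0.045, 0.004, 0.003, 0, 0, -0.77]]

```text
clock: 1.6
ee_pos: [0.3828, 0.177, 0.1927]
eef_rot: [[-0.535, 0.845, 0.001], [0.845, 0.535, 0.0], [-0.0, 0.001, -1.0]]
wrist_force: [0.1, 0.2, 0.2]
finger_gap: 0.009
```

Run:
```python
from h import *
plan([(.503,-.0115,.15,145,5),(.503,-.0115,.085,145,3)])
```

```text
from [0.3828 0.177  0.1927] 122.3 F [0.1 0.2 0.2] t 1.6
[0, np.float64(-0.0447), np.float64(0.0002), np.float64(0.0085), 0, 0, np.float64(-0.76)]
[0, np.float64(-0.0446), np.float64(-0.0034), np.float64(0.0085), 0, 0, np.float64(-0.76)]
[0, np.float64(-0.0442), np.float64(-0.0069), np.float64(0.0085), 0, 0, np.float64(-0.76)]
[0, np.float64(-0.0435), np.float64(-0.0104), np.float64(0.0085), 0, 0, np.float64(-0.76)]
[0, np.float64(-0.0425), np.float64(-0.0138), np.float64(0.0085), 0, 0, np.float64(-0.76)]
[0, np.float64(0.0), np.float64(0.0), np.float64(0.0217), 0, 0, np.float64(-0.0)]
[0, np.float64(0.0), np.float64(0.0), np.float64(0.0217), 0, 0, np.float64(-0.0)]
[0, np.float64(0.0), np.float64(0.0), np.float64(0.0217), 0, 0, np.float64(-0.0)]
```

>>> step_arm:
  steps:
    - [[0, -0.0445, 0, 0.0085, 0, 0, -0.76], [0, -0.0445, -0.0035, 0.0085, 0, 0, -0.76], [0, -0.044, -0.007, 0.0085, 0, 0, -0.76], [0, -0.0435, -0.0105, 0.0085, 0, 0, -0.76], [0, -0.0425, -0.014, 0.0085, 0, 0, -0.76]]

```text
clock: 2.22
ee_pos: [0.5019, -0.012, 0.1499]
eef_rot: [[-0.82, 0.572, 0.001], [0.572, 0.82, 0.0], [-0.0, 0.0, -1.0]]
wrist_force: [-0.4, 0.5, 0.4]
finger_gap: 0.005
```

Run:
```python
from h import *
plan([(.503,-.0115,.085,145,4)])
c=capture("wrist"); cv2.imwrite("pics/w1.png",c["color"][:,:,::-1])
print([proj(c,X).round() for X in ([.5115,.011,.087],[.549,-.0155,.095],[.503,-.0115,.059])])
```

```text
from [ 0.5019 -0.012   0.1499] 145.1 F [-0.4  0.5  0.4] t 2.23
[0, np.float64(-0.0002), np.float64(0.0003), np.float64(0.0162), 0, 0, np.float64(0.0)]
[0, np.float64(-0.0002), np.float64(0.0003), np.float64(0.0162), 0, 0, np.float64(0.0)]
[0, np.float64(-0.0002), np.float64(0.0003), np.float64(0.0162), 0, 0, np.float64(0.0)]
[0, np.float64(-0.0002), np.float64(0.0003), np.float64(0.0162), 0, 0, np.float64(0.0)]
[array([265., 244.]), array([200., 248.]), array([257., 203.])]
```

View pics/w1.png

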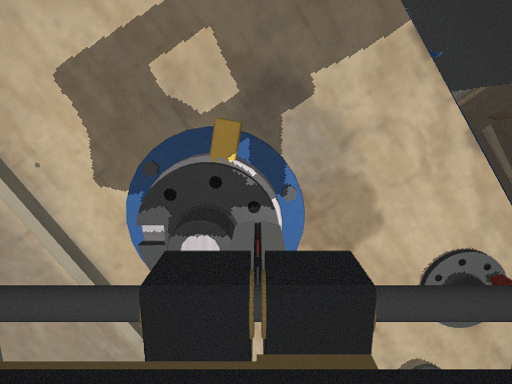

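The red lug shows between the fingers at (258,243), as predicted, so the tips are beside it on the trailing side. Lowering now.

>>> step_arm:
  steps:
    - [[0, 0, 0, 0.02, 0, 0, 0], [0, 0, 0, 0.02, 0, 0, 0], [0, 0, 0, 0.015, 0, 0, 0], [0, 0, 0, 0.01, 0, 0, 0]]

```text
clock: 2.78
ee_pos: [0.5008, -0.0104, 0.0842]
eef_rot: [[-0.819, 0.574, -0.001], [0.574, 0.819, 0.0], [0.001, -0.0, -1.0]]
wrist_force: [0.2, -0.6, -0.2]
finger_gap: 0.002
```

Run:
```python
from h import *
c=capture("side"); crop(c,"s2",190,120,130,120,5)
C=np.array([.549,-.0155])
w=[]
for k in range(1,16):
    th=175-k*6.5; r=.046; w.append((C[0]+r*np.cos(np.radians(th)),C[1]+r*np.sin(np.radians(th)),.085,145-k*5.4 ,1))
plan(w); print(w[-1])
```

```text
from [ 0.5    -0.0102  0.0832] 145.0 F [-0.1 -0.2 -1.7] t 2.83
[0, np.float64(-0.001), np.float64(0.0055), np.float64(-0.0018), 0, 0, np.float64(0.9)]
[0, np.float64(0.0023), np.float64(0.0047), np.float64(-0.0), 0, 0, np.float64(0.9)]
[0, np.float64(0.0022), np.float64(0.0047), np.float64(-0.0), 0, 0, np.float64(0.9)]
[0, np.float64(0.0021), np.float64(0.0048), np.float64(-0.0), 0, 0, np.float64(0.9)]
[0, np.float64(0.002), np.float64(0.0048), np.float64(-0.0), 0, 0, np.float64(0.9)]
[0, np.float64(0.0019), np.float64(0.0049), np.float64(-0.0), 0, 0, np.float64(0.9)]
[0, np.float64(0.0018), np.float64(0.0049), np.float64(-0.0), 0, 0, np.float64(0.9)]
[0, np.float64(0.0017), np.float64(0.0049), np.float64(-0.0), 0, 0, np.float64(0.9)]
[0, np.float64(0.0016), np.float64(0.005), np.float64(-0.0), 0, 0, np.float64(0.9)]
[0, np.float64(0.0015), np.float64(0.005), np.float64(-0.0), 0, 0, np.float64(0.9)]
[0, np.float64(0.0014), np.float64(0.005), np.float64(-0.0), 0, 0, np.float64(0.9)]
[0, np.float64(0.0013), np.float64(0.005), np.float64(-0.0), 0, 0, np.float64(0.9)]
[0, np.float64(0.0012), np.float64(0.0051), np.float64(-0.0), 0, 0, np.float64(0.9)]
[0, np.float64(0.0011), np.float64(0.0051), np.float64(-0.0), 0, 0, np.float64(0.9)]
[0, np.float64(0.001), np.float64(0.0051), np.float64(-0.0), 0, 0, np.float64(0.9)]
(np.float64(0.5589562222411528), np.float64(0.029409616327516937), 0.085, 64.0, 1)
```

View pics/s2.png

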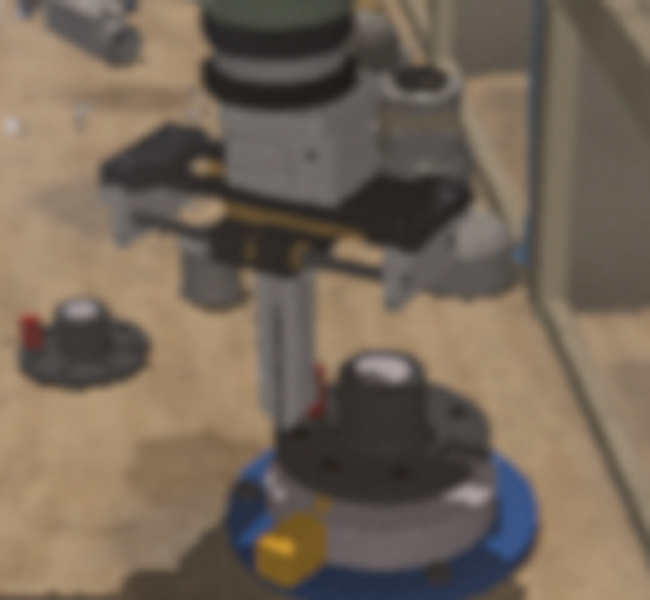

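The fingers stand beside the lug, tips at crop (288,420), just above the plate and clear of the boss. Sweeping.

>>> step_arm:
  steps:
    - [[0, -0.001, 0.0055, -0.002, 0, 0, 0.9], [0, 0.0023, 0.0047, 0, 0, 0, 0.9], [0, 0.0022, 0.0047, 0, 0, 0, 0.9], [0, 0.0021, 0.0048, 0, 0, 0, 0.9], [0, 0.002, 0.0048, 0, 0, 0, 0.9]]

```text
clock: 3.45
ee_pos: [0.514, 0.0123, 0.0876]
eef_rot: [[-0.467, 0.884, 0.001], [0.884, 0.467, -0.001], [-0.001, 0.001, -1.0]]
wrist_force: [-0.4, -0.1, 0.3]
finger_gap: 0.007
```

```bash
cat >> h.py <<'E'
C=np.array([.549,-.0155])
def arc(t0,t1,a0,a1,n,r=.046,z=.085):
    w=[]
    for k in range(1,n+1):
        th=np.radians(t0+(t1-t0)*k/n); w.append((C[0]+r*np.cos(th),C[1]+r*np.sin(th),z,a0+(a1-a0)*k/n,1))
    plan(w)
def where():
    s=sense();d=np.array(s["ee_pos"])[:2]-C; print("finger ang",np.degrees(np.arctan2(d[1],d[0])),"r",np.hypot(*d))
E
python3 - <<'E'
from h import *
where(); arc(175-32.5,175-65,118,91,5)
c=capture("side"); crop(c,"s3",190,120,130,120,5)
E
```

```text
finger ang 141.55799214132466 r 0.04465942945321693
from [0.514  0.0123 0.0876] 117.8 F [-0.4 -0.1  0.3] t 3.45
[0, np.float64(0.0028), np.float64(0.0036), np.float64(0.0026), 0, 0, np.float64(0.87)]
[0, np.float64(0.0018), np.float64(0.0049), np.float64(-0.0), 0, 0, np.float64(0.9)]
[0, np.float64(0.0017), np.float64(0.0049), np.float64(-0.0), 0, 0, np.float64(0.9)]
[0, np.float64(0.0016), np.float64(0.005), np.float64(-0.0), 0, 0, np.float64(0.9)]
[0, np.float64(0.0015), np.float64(0.005), np.float64(-0.0), 0, 0, np.float64(0.9)]
```

View pics/s3.png

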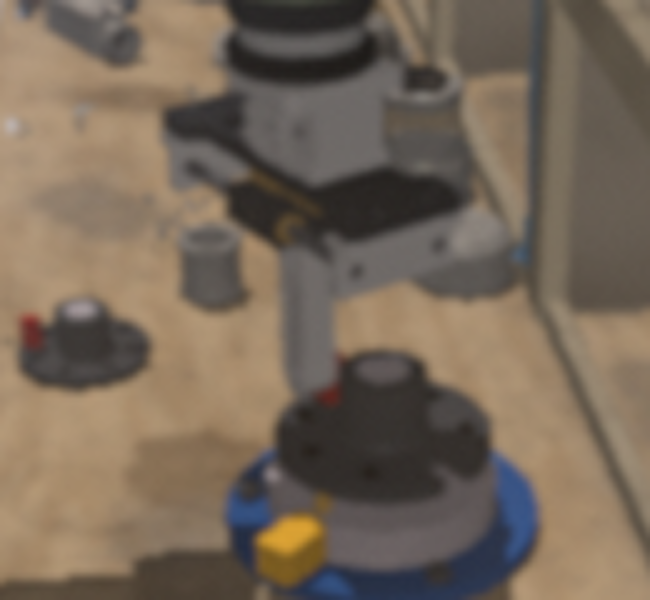

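The flange turns with the finger: the lug is at crop (335,385), ahead of the tip. Continuing.

>>> step_arm:
  steps:
    - [[0, 0.0025, 0.004, 0.001, 0, 0, 0.9], [0, 0.0018, 0.005, 0, 0, 0, 0.9], [0, 0.0017, 0.005, 0, 0, 0, 0.9], [0, 0.0016, 0.005, 0, 0, 0, 0.9], [0, 0.0015, 0.005, 0, 0, 0, 0.9]]

```text
clock: 4.12
ee_pos: [0.5336, 0.0276, 0.0863]
eef_rot: [[-0.016, 1.0, 0.0], [1.0, 0.016, -0.0], [-0.0, 0.0, -1.0]]
wrist_force: [-0.5, -0.8, 0.2]
finger_gap: 0.005
```

Run:
```python
from h import *
where(); arc(110,82,91,70,5)
```

```text
finger ang 109.58825047560822 r 0.04579789963076545
from [0.5336 0.0276 0.0863] 90.9 F [-0.5 -0.8  0.2] t 4.12
[0, np.float64(0.0013), np.float64(0.0039), np.float64(0.0013), 0, 0, np.float64(0.68)]
[0, np.float64(0.0011), np.float64(0.0043), np.float64(-0.0), 0, 0, np.float64(0.7)]
[0, np.float64(0.001), np.float64(0.0044), np.float64(-0.0), 0, 0, np.float64(0.7)]
[0, np.float64(0.0009), np.float64(0.0044), np.float64(-0.0), 0, 0, np.float64(0.7)]
[0, np.float64(0.0008), np.float64(0.0044), np.float64(-0.0), 0, 0, np.float64(0.7)]
```

>>> step_arm:
  steps:
    - [[0, 0.0013, 0.0039, 0.001, 0, 0, 0.7], [0, 0.0011, 0.0043, 0, 0, 0, 0.7], [0, 0.001, 0.0044, 0, 0, 0, 0.7], [0, 0.0009, 0.0044, 0, 0, 0, 0.7], [0, 0.0008, 0.0044, 0, 0, 0, 0.7]]

```text
clock: 4.75
ee_pos: [0.5551, 0.0299, 0.0853]
eef_rot: [[0.343, 0.939, -0.0], [0.939, -0.343, -0.0], [-0.0, -0.0, -1.0]]
wrist_force: [-1.5, 0.6, 0.2]
finger_gap: 0.006
```

Run:
```python
from h import *
where(); arc(82,70,70,62,4)
c=capture("side"); crop(c,"s4",190,120,130,120,5)
c=capture("wrist"); cv2.imwrite("pics/w4.png",c["color"][:,:,::-1])
```

```text
finger ang 82.3604989287665 r 0.04585658872704878
from [0.5551 0.0299 0.0853] 69.9 F [-1.5  0.6  0.2] t 4.75
[0, np.float64(0.0006), np.float64(0.0026), np.float64(0.0003), 0, 0, np.float64(0.32)]
[0, np.float64(0.0004), np.float64(0.0024), np.float64(-0.0), 0, 0, np.float64(0.33)]
[0, np.float64(0.0004), np.float64(0.0024), np.float64(-0.0), 0, 0, np.float64(0.33)]
[0, np.float64(0.0003), np.float64(0.0024), np.float64(-0.0), 0, 0, np.float64(0.33)]
```

View pics/s4.png

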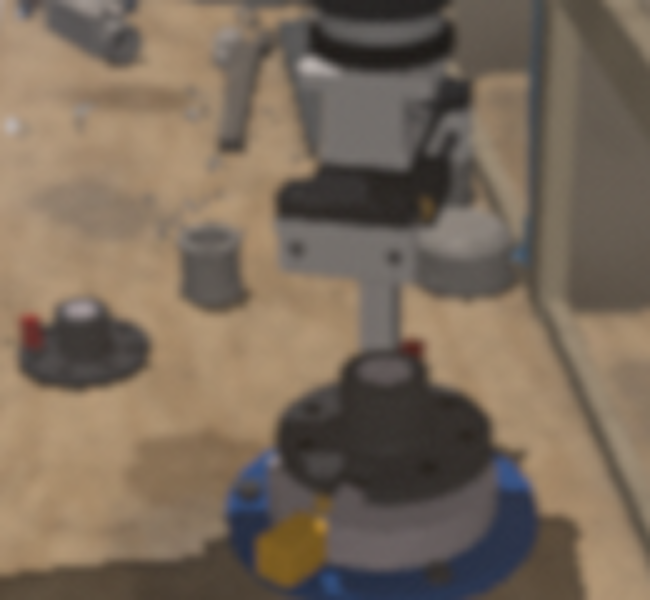

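View pics/w4.png

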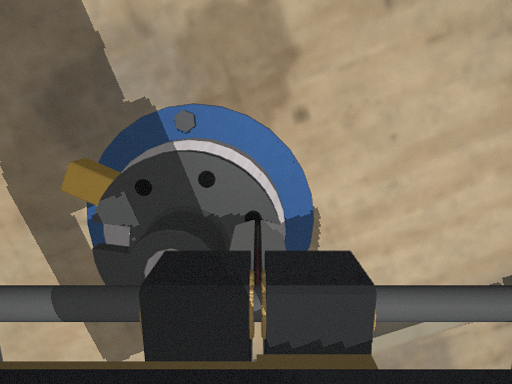

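In the wrist view the notch is at (117,225), closing on the tongue at (90,183). A little further.

>>> step_arm:
  steps:
    - [[0, 0.0006, 0.0026, 0, 0, 0, 0.33], [0, 0.0004, 0.0024, 0, 0, 0, 0.33], [0, 0.0004, 0.0024, 0, 0, 0, 0.33], [0, 0.0003, 0.0024, 0, 0, 0, 0.33], [0, 0, 0, 0, 0, 0, 0]]

```text
clock: 5.48
ee_pos: [0.5651, 0.0275, 0.0849]
eef_rot: [[0.469, 0.883, 0.0], [0.883, -0.469, -0.0], [0.0, 0.0, -1.0]]
wrist_force: [0.5, 0.5, 1.3]
finger_gap: 0.006
```

Run:
```python
from h import *
where(); s=sense(); print(np.round(s["ee_pos"],4))
c=capture("wrist"); crop(c,"w5",50,120,260,170,3)
np.savez("w5.npz",**c)
for th in range(-180,-90,15):
    t=np.radians(th); print(th, proj(c,[C[0]+.058*np.cos(t),C[1]+.058*np.sin(t),.059]).round(), end=' ')
print(proj(c,[C[0]-.065,C[1]-.065,.035]))
```

```text
finger ang 69.48748891911202 r 0.04591256596039302
[0.5651 0.0275 0.0849]
-180 [129. 154.] -165 [109. 169.] -150 [ 94. 189.] -135 [ 86. 212.] -120 [ 85. 235.] -105 [ 90. 259.] [ 53.29144149 187.06557439]
```

View pics/w5.png

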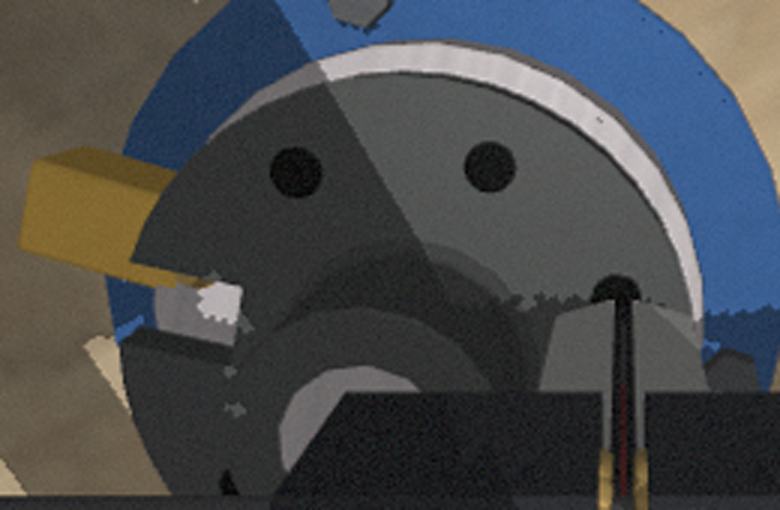

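Run:
```python
from h import *
c=np.load("w5.npz")
P={}
for n,(u,v),z in (("rimU",(132,262),.059),("rimL",(123,338),.059),("inU",(243,287),.059),("inL",(236,346),.059),("tgU",(40,160),.035),("tgL",(20,247),.035),("tgR",(178,170),.035)):
    X=unproj(c,50+u/3,120+v/3,z)[:2]; d=X-C; print(n,X.round(4),np.degrees(np.arctan2(d[1],d[0])).round(1),np.hypot(*d).round(4)); P[n]=X
m=(P["rimU"]+P["rimL"])/2-C; print("notch",np.degrees(np.arctan2(m[1],m[0])))
m=(P["tgU"]+P["tgL"])/2-C; print("tongue",np.degrees(np.arctan2(m[1],m[0])))
```

```text
rimU [ 0.508  -0.0509] -139.2 0.0541
rimL [ 0.5203 -0.0614] -122.0 0.0542
inU [ 0.5226 -0.0343] -144.5 0.0324
inL [ 0.5324 -0.0423] -121.8 0.0316
tgU [ 0.4796 -0.0693] -142.2 0.0878
tgL [ 0.4935 -0.0846] -128.7 0.0887
tgR [ 0.4955 -0.0441] -151.9 0.0607
notch -130.6047507609026
tongue -135.44061637548367
```

Notch about -130.6°, tongue about -135.4°, so some 5° remain (the lug contact geometry says about 6°).

Run:
```python
from h import *
where(); arc(69.5,64.5,62,58,3)
```

```text
finger ang 69.50112027376679 r 0.045930160300530175
from [0.5651 0.0275 0.0849] 62.0 F [ 0.   0.5 -0.2] t 5.53
[0, np.float64(0.0002), np.float64(0.0013), np.float64(-0.0001), 0, 0, np.float64(0.23)]
[0, np.float64(0.0001), np.float64(0.0013), np.float64(-0.0), 0, 0, np.float64(0.22)]
[0, np.float64(0.0001), np.float64(0.0013), np.float64(-0.0), 0, 0, np.float64(0.22)]
```

>>> step_arm:
  steps:
    - [[0, 0.0002, 0.0013, 0, 0, 0, 0.23], [0, 0.0001, 0.0013, 0, 0, 0, 0.22], [0, 0.0001, 0.0013, 0, 0, 0, 0.22], [0, 0, 0, 0, 0, 0, 0]]

```text
clock: 6.02
ee_pos: [0.5685, 0.0259, 0.0849]
eef_rot: [[0.53, 0.848, 0.0], [0.848, -0.53, -0.0], [-0.0, 0.0, -1.0]]
wrist_force: [-1.1, 0.6, 0.6]
finger_gap: 0.003
```

Run:
```python
from h import *
where(); s=sense(); print(np.round(s["ee_pos"],4))
c=capture("wrist"); crop(c,"w6",30,150,160,110,5)
np.savez("w6.npz",**c)
```

```text
finger ang 64.82963663613732 r 0.045774627721294724
[0.5685 0.0259 0.0849]
```

View pics/w6.png

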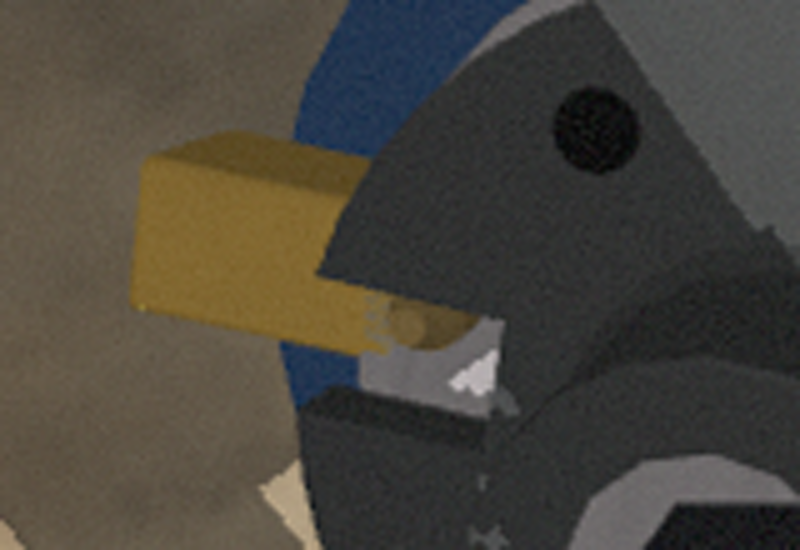

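The pin is now visible in the notch: brass top disc at crop (407,325), close to the notch's upper side.

Run:
```python
from h import *
c=np.load("w6.npz")
g=lambda u,v,z:unproj(c,30+u/5,150+v/5,z)[:2]
rU,iU,rL,iL=g(318,273,.059),g(503,320,.059),g(302,407,.059),g(485,448,.059)
print("width",np.linalg.norm(rU-rL),"dirs",[np.degrees(np.arctan2(*(a-b)[::-1])).round(1) for a,b in((rU,iU),(rL,iL))])
tg=[g(145,158,.035),g(133,306,.035)]; print("tongue w",np.linalg.norm(tg[0]-tg[1]))
# centre from tongue+geometry: estimate with dir -135
m=(rU+rL)/2; mi=(iU+iL)/2; ax=(m-mi)/np.linalg.norm(m-mi); n=np.array([-ax[1],ax[0]])
pin=g(407,325,.047); t=(tg[0]+tg[1])/2
print("notch axis",np.degrees(np.arctan2(ax[1],ax[0])))
for nm,q in (("pin",pin),("tongue",t)): print(nm,q.round(4),"lateral off notch axis mm",((q-m)@n*1e3).round(2),"along from rim",((q-m)@ax*1e3).round(2))
for nm,q in (("notch",m),("tongue",t),("pin",pin)):
    d=q-C; print(nm,np.degrees(np.arctan2(d[1],d[0])).round(2),np.hypot(*d).round(4))
```

```text
width 0.017087580392787943 dirs [np.float64(-137.1), np.float64(-135.6)]
tongue w 0.02057267015308368
notch axis -136.3567253501344
pin [ 0.5153 -0.0489] lateral off notch axis mm -0.02 along from rim -6.47
tongue [ 0.4865 -0.0777] lateral off notch axis mm 0.96 along from rim 34.26
notch -135.38 0.0539
tongue -135.14 0.0882
pin -135.26 0.0475
```

The notch is over the pin: lateral offset under 1 mm, by the pin and by the tongue. Backing off the lug, lifting, and going over the boss.

>>> step_arm:
  steps:
    - [[0, 0, -0.004, 0, 0, 0, 0], [0, 0, -0.002, -0.02, 0, 0, 0], [0, 0, 0, -0.03, 0, 0, 0], [0, 0, 0, 0, 0, 0, 0]]

```text
clock: 6.58
ee_pos: [0.5657, 0.0291, 0.1377]
eef_rot: [[0.529, 0.848, 0.007], [0.848, -0.529, -0.001], [0.003, 0.006, -1.0]]
wrist_force: [0.1, 0.4, -0.1]
finger_gap: 0.01
```

Run:
```python
from h import *
plan([(.55,-.0145,.135,58,3),(.55,-.0145,.118,58,2)])
c=capture("wrist"); crop(c,"w7",30,120,260,180,3); np.savez("w7.npz",**c)
```

```text
from [0.5657 0.0291 0.1377] 58.0 F [ 0.1  0.4 -0.1] t 6.58
[0, np.float64(-0.0151), np.float64(0.0033), np.float64(0.0009), 0, 0, np.float64(0.0)]
[0, np.float64(-0.0151), np.float64(0.0033), np.float64(0.0009), 0, 0, np.float64(0.0)]
[0, np.float64(-0.0151), np.float64(0.0033), np.float64(0.0009), 0, 0, np.float64(0.0)]
[0, np.float64(0.0), np.float64(0.0), np.float64(0.0085), 0, 0, np.float64(-0.0)]
[0, np.float64(0.0), np.float64(0.0), np.float64(0.0085), 0, 0, np.float64(-0.0)]
```

View pics/w7.png

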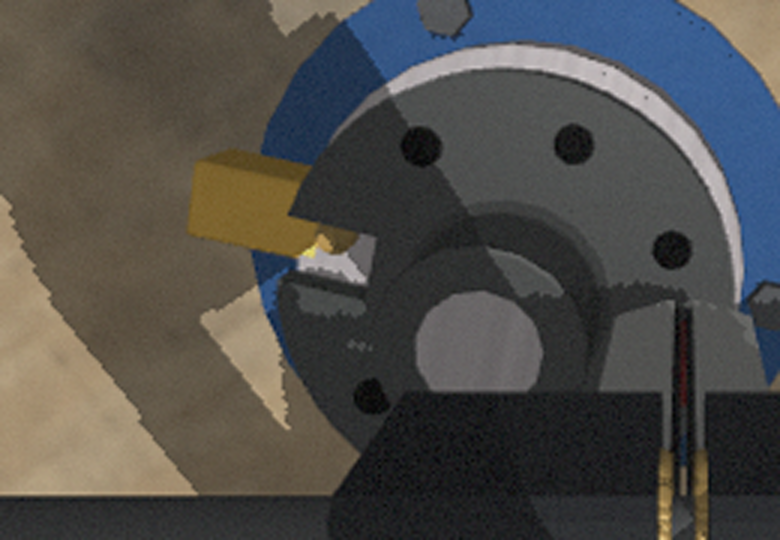

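The flange stayed put after release (notch at crop (335,260), pin inside). Boss top centre is at crop (480,355).

>>> step_arm:
  steps:
    - [[0, -0.015, 0.0033, 0, 0, 0, 0], [0, -0.015, 0.0033, 0, 0, 0, 0], [0, -0.015, 0.0033, 0, 0, 0, 0], [0, 0, 0, 0, 0, 0, 0]]

```text
clock: 7.12
ee_pos: [0.5472, -0.0157, 0.1345]
eef_rot: [[0.531, 0.847, -0.001], [0.847, -0.531, 0.0], [-0.0, -0.001, -1.0]]
wrist_force: [-0.7, -0.1, -0.6]
finger_gap: 0.004
```

Run:
```python
from h import *
c=np.load("w7.npz"); print(unproj(c,30+480/3,120+355/3,.095))
plan([(.55,-.0145,.113,58,3)])
c=capture("side"); crop(c,"s8",190,120,130,120,5)
```

```text
[ 0.55302633 -0.01421606  0.095     ]
from [ 0.5472 -0.0157  0.1345] 57.9 F [-0.7 -0.1 -0.6] t 7.12
[0, np.float64(0.0008), np.float64(0.0006), np.float64(0.0072), 0, 0, np.float64(-0.01)]
[0, np.float64(0.0008), np.float64(0.0006), np.float64(0.0072), 0, 0, np.float64(-0.01)]
[0, np.float64(0.0008), np.float64(0.0006), np.float64(0.0072), 0, 0, np.float64(-0.01)]
```

View pics/s8.png

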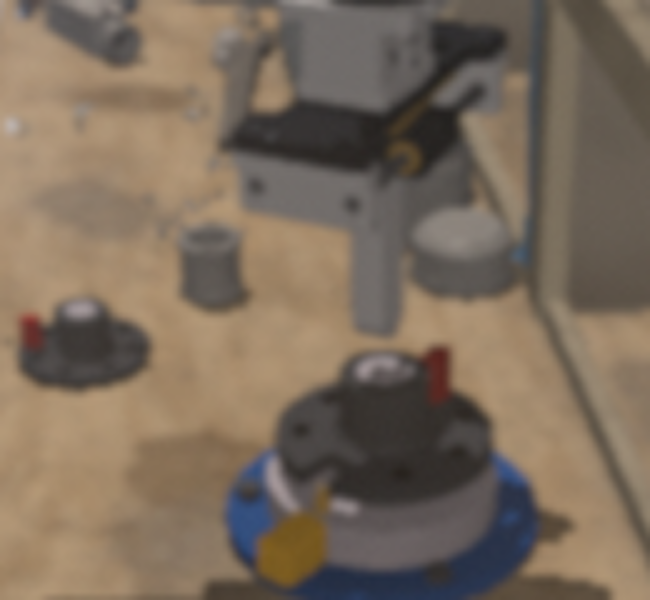

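The fingertips hang over the boss, and the notch lines up with the tongue. Trimming the centre and going down.

>>> step_arm:
  steps:
    - [[0, 0.0013, 0.001, 0.008, 0, 0, 0], [0, 0.0013, 0.001, 0.008, 0, 0, 0], [0, 0, 0, 0.004, 0, 0, 0], [0, 0, 0, 0.002, 0, 0, 0], [0, 0, 0, 0.002, 0, 0, 0]]

```text
clock: 7.8
ee_pos: [0.5508, -0.0128, 0.1116]
eef_rot: [[0.529, 0.849, -0.001], [0.849, -0.529, 0.0], [-0.0, -0.001, -1.0]]
wrist_force: [-3.5, 0.9, 7.5]
finger_gap: 0.004
```

>>> step_arm:
  steps:
    - [[0, 0, 0, 0.002, 0, 0, 0], [0, 0, 0, 0.002, 0, 0, 0], [0, 0, 0, 0.002, 0, 0, 0], [0, 0, 0, 0.002, 0, 0, 0], [0, 0, 0, 0.002, 0, 0, 0]]

```text
clock: 8.43
ee_pos: [0.5508, -0.0127, 0.1023]
eef_rot: [[0.529, 0.848, -0.0], [0.848, -0.529, 0.0], [0.0, -0.001, -1.0]]
wrist_force: [-4.1, 0.9, 7.1]
finger_gap: 0.007
```

>>> step_arm:
  steps:
    - [[0, 0, 0, 0.002, 0, 0, 0], [0, 0, 0, 0.002, 0, 0, 0], [0, 0, 0, 0.001, 0, 0, 0], [0, 0, 0, 0.001, 0, 0, 0]]

```text
clock: 8.93
ee_pos: [0.5509, -0.0128, 0.0983]
eef_rot: [[0.529, 0.849, -0.001], [0.849, -0.529, 0.0], [-0.0, -0.001, -1.0]]
wrist_force: [-9.2, 0.5, 22.0]
finger_gap: 0.005
```

>>> step_arm:
  steps:
    - [[0, 0, 0, 0.001, 0, 0, 0], [0, 0, 0, 0, 0, 0, 0]]

```text
clock: 9.18
ee_pos: [0.5509, -0.0127, 0.0982]
eef_rot: [[0.529, 0.849, -0.001], [0.849, -0.529, 0.0], [-0.0, -0.001, -1.0]]
wrist_force: [-9.1, 1.1, 23.6]
finger_gap: 0.003
```

Run:
```python
from h import *
s=sense(); print(s["ee_pos"],s["wrist_force"])
c=capture("wrist"); crop(c,"w9",30,100,260,190,3)
```

```text
[ 0.55086878 -0.01274519  0.09823345] [-9.13618439  1.106866   23.59405531]
```

View pics/w9.png

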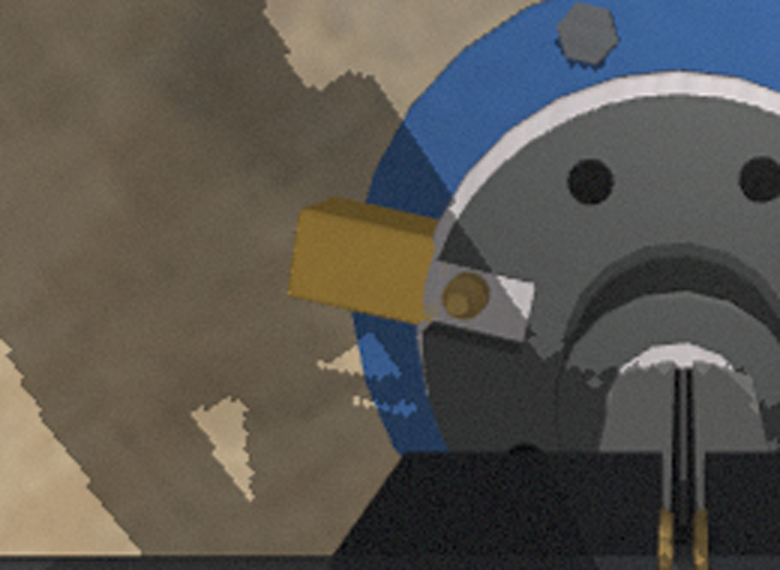

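The pin stands in the notch at crop (465,297), with the plate down on the seat. Retreating straight up, then a check.

>>> step_arm:
  steps:
    - [[0, 0, 0, -0.003, 0, 0, 0], [0, 0, 0, -0.03, 0, 0, 0], [0, 0, 0, -0.05, 0, 0, 0], [0, -0.04, -0.04, -0.02, 0, 0, 0], [0, -0.04, -0.04, 0, 0, 0, 0]]

```text
clock: 9.85
ee_pos: [0.4416, -0.0394, 0.1994]
eef_rot: [[0.529, 0.849, 0.005], [0.849, -0.529, -0.002], [0.001, 0.006, -1.0]]
wrist_force: [0.1, -0.8, 0.7]
finger_gap: 0.004
```

>>> step_arm:
  steps:
    - [[0, -0.04, -0.04, 0, 0, 0, 0], [0, -0.04, -0.04, 0, 0, 0, 0], [0, 0, 0, 0, 0, 0, 0]]

```text
clock: 10.22
ee_pos: [0.3277, -0.064, 0.1962]
eef_rot: [[0.532, 0.847, 0.0], [0.847, -0.532, -0.0], [-0.0, 0.0, -1.0]]
wrist_force: [-0.0, -0.6, -0.4]
finger_gap: 0.005
```

Run:
```python
from h import *
s=sense(); print(s["ee_pos"],s["wrist_force"])
c=capture("side"); crop(c,"s10",190,120,130,120,5)
# boss top height from side view white disc
print(proj(c,[.5505,-.015,.095]),proj(c,[.5505,-.015,.081]))
c=capture("top"); cv2.imwrite("pics/t10.png",c["color"][:,:,::-1])
```

```text
[ 0.32770527 -0.06396249  0.19619393] [-0.00672991 -0.61673561 -0.36929536]
[266.44358339 193.77850413] [266.43328861 198.4353876 ]
```

View pics/s10.png

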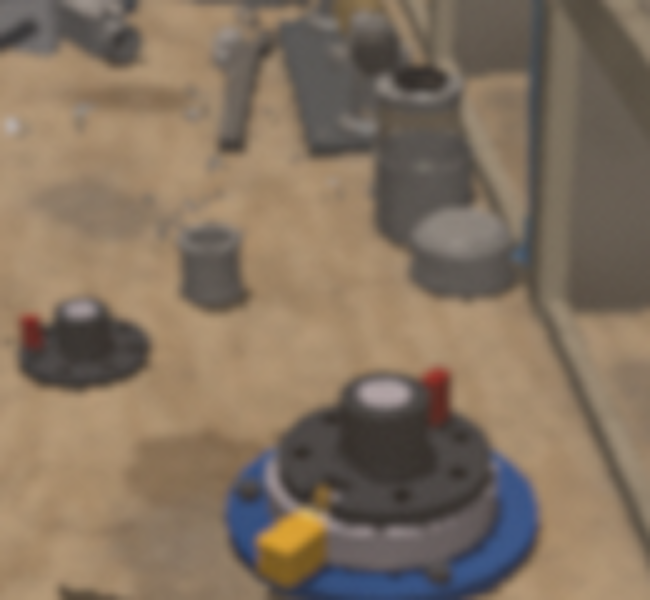

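View pics/t10.png

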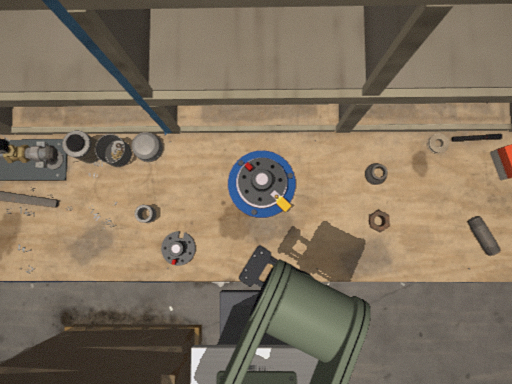

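The boss top is at side row 198.6, against a predicted 198.4 for home. The plate lies flat on the seat, and the other fittings are at the same pixels as before. Handing in.

Run:
```python
from h import *
print(close_job())
```

```text
the job is handed in; nothing more can be done
None
```

The larger flange is home, flat on its seat with the pin in the notch, and the job is handed in at about 10.4 s of the 51 s allowed. I pushed the red lug about 100° clockwise with closed fingertips, backed off, and pressed the boss straight down about 14 mm.

**Last checks**
- **Alignment before pressing:** the wrist picture put the notch within 1 mm of the pin and of the tongue's line.
- **Pressing:** the flange yielded at about 7 N. It stopped at about 24 N with the fingertips 81 mm above the bench, which is the home height.
- **After retreating:** in the side view the boss top was at row 198.6, against 198.4 predicted for home. The top view shows the other fittings where they were.

**Disagreements**
- Positions from the wrist camera disagreed with the top view by 3 to 4 mm. I therefore judged alignment by comparing pin, notch and tongue within one picture.
- While pressing, the wrist also read about 9 N sideways, which I put down to friction. It was gone once the fingers were clear.

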